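# Load a slate plant label under the spring clip of the labelling board

## Robot

A 6-joint arm with a two-finger parallel gripper is mounted at the origin on the work surface. World frame = base frame: x ahead of the robot, y to its left, z up, the work surface at z = 0. Lengths are in m, angles in rad, forces in N, time in s.
With the tool pointing down it reaches from about 0.275 to 0.875 m from the base axis. Payload 12.5 kg.
Tool frame: the origin (TCP) lies on the mounting face of the last link; the fingertips stand 173 mm ahead of it and the grasp point (between the pads) lies 155 mm ahead of it (r.nose_length is the distance from the TCP to the fingertips, in m); x points along the fingers, y is the direction in which the jaws open and shut, and the axes are right-handed (so a half turn about x gives the same grasp; the last joint's range is limited). The gripper opens to 85 mm and grips with 20 to 120 N. Pads are 22 mm wide; open, the fingers measure 114 mm over their backs; the gripper's body (76 mm by 85 mm) begins 54 mm behind the grasp point. The pads swing forward as they close: fully open they stand 13 mm farther back than shut.
Start: joints at [-1.217, 0.351, 1.652, -0, 1.139, -0.085], TCP at [0.234, -0.498, 0.405] pointing down, gripper open.
Joint ranges: [-2.75, 2.75], [-0.79, 2.1], [0.01, 2.65], [-1.57, 4.71], [0.07, 3.14], [-2.87, 2.87]. Speed limits (rad/s): [2.22, 2.22, 2.79, 3.14, 3.14, 3.14].

## Interface

Orientations are given as a unit quaternion [x, y, z, w].
In Python, from cell import readout, vision, r gives the robot as it stands. The module is installed in compiled form; this text tells all that it offers.
- The arm moves only by the tool apply_moves, never from a script. Its arguments are lists of equal length, an entry for each row: "slide": the shift along the tool's x, y, z in m, a list of three; "yaw": the turn about the tool's x in rad; "fingers": the opening, from 0 (shut) to 1 (fully open). In form: {"slide": [[tx, ty, tz], ...], "yaw": [yaw, ...], "fingers": [fingers, ...]}. A call has 1 to 12 rows; each row shifts and turns the pose as measured when the row begins, along the tool's axes as they then stand; what a row does not reach is not made up. A row lasts 1/8 s, in which the tool goes at most 62.5 mm and 10.7 degrees, less where a joint would pass 70% of its speed; a pose out of reach is approached as far as the arm can. A call with a gripper value outside its range is refused whole. The fingers move at their own pace and stop on an object; "squeeze" is the grip in N (left out, the last holds). Time passes only in rows, so rows that do not move let the fingers close. It gives the time, the measured TCP pose, the force and the opening at its end, in the units of the state.
- readout.get_obs(): the state, without advancing time (a new reading comes with each control period).
- vision.camera(name): name is "scene" or "top" or "wrist"; returns the picture (420x560x3 uint8, red, green, blue); there is no depth.
- vision.camera_model(name): a dict with "K" (3x3 intrinsics, pixels), "extrinsics" (4x4, takes a point from camera to world coordinates). Camera axes: x right, y down, z forward; pixel columns grow to the right and rows downward; lengths in m; the calibration is good to about 2 mm. The wrist camera is an equidistant fisheye: a pixel r from the principal point sees the ray r / f radians off the axis. A picture is of the moment at which its call begins: read the wrist's pose just before it. camera_model takes no time and is no camera call; for the wrist camera it gives the pose at the moment of the call.
- r.hand_in(): hands the job in, once; it reports no verdict.
The state is a dict: "time": time; "joints": joint angles; "qd": joint speeds; "joint_torque": joint torques, N m; "tool_pos": TCP position; "ee_rot": TCP orientation; "ft_force": force on the tool from outside, world axes, zero at the start; "wrist_torque": the same for the moment, N m; "opening": finger opening in m.
Only numpy, scipy, OpenCV 4.12 (cv2) and the standard library are available. Lean on these libraries where they do the work, as an engineer would, in place of code of your own. Each camera call takes 0.05 s, during which the arm holds its last target. There are 200 camera calls.

## Task

On the labelling board, hold the spring clip's thumb bar down with one fingertip so that its nose rises, and with the other fingertip push the slate label that lies on the bed along beneath the nose until it meets the end stop. Keep the bar down until the label is there, then take the fingers away so that the clip closes on the label. Do not pick the label up, only push it flat along the bed, and leave everything else on the bench where it is.

Things in the scene. Friction and masses are not known exactly. Their poses are not given: they have to be found in the camera images.
- board: Labelling board, fixed to the bench. Origin on the bench surface under the bed's centre line; x is the way the label is pushed (to the end stop), y points to the thumb bar's side, z up. Plywood base 12 mm thick, x -102 to +74, y -38 to +92 mm.
- bed (a point): Point on the bed's top, 20 mm above the board's origin. The aluminium bed runs x -92 to +64 mm, y -30 to +30 mm; two guide strips along it, 4 mm high, leave a channel 49 mm wide for the label.
- rod (a point): Middle of the clip's hinge rod, 6 mm thick, along the board's x at y +38 mm, 24 mm above the bench. Brackets at its ends (x -93 and +57 mm), 10 mm wide, reach 30 mm above the bench.
- label: The slate label: flat plate 70 (x) x 45 (y) x 8 mm, 50 to 100 g, lying in the bed's channel; origin at the centre of its underside, axes as the board's. It starts with its leading edge 6 to 20 mm short of the nose. Home, against the stop, its origin is at x +25 mm of the board and its rear edge at x -10 mm.
- clip (a joint): Turn of the sprung clip about its rod, a see-saw: 0 at rest (nose down), grows as the thumb bar is pressed, at most 0.62 rad; the bar is level at 0.43. The nose clears the label's top above about 0.2; above 0.25 counts as held down. Shut on the label it reads about 0.17. It springs back when let go; pressing takes 3 N at first, 7 N when level, 8 N at the end.
- thumb (a point): Middle of the thumb bar's upper face. Flat steel plate 90 mm along the board's x (-85 to +5 mm), 32 mm across. At rest it slopes up outwards by 25 degrees, its middle at y +59 mm, 35 mm above the bench; pressed level its middle is at y +62 mm, 25.5 mm up; at 0.62 rad 21 mm up. A fingertip may slide along it; the base under it is 12 mm high.
- nose (a point): Lowest point of the clip's nose, a steel cylinder 10 mm thick and 18 mm long lying along the board's x (x +32 to +50 mm) over the middle of the channel, on an arm from the hinge rod. At rest it is 1.5 mm above the bed, too low for the label to pass.
- stop (a point): Middle of the end stop's face at the height of the bed's top (board x +60 mm): where the middle of the label's leading lower edge must come. The stop rises 10 mm above the bed.
- small_pot: empty square red plastic pot, 50 x 50 x 50 mm, beside the labelling board; leave it alone
- dibber: steel dibber with a wooden handle, 150 mm long, 22 mm thick, lying beside the board; leave it alone
- seed_tin: closed round tin, 52 mm across, 45 mm high, on the thumb bar's side of the board; leave it alone
- spare_label: another slate label of the same size, lying on the bench beyond the end stop; not the one to load; leave it alone
- clay_pot: empty terracotta pot, 100 mm across, 90 mm high, off to the left; leave it alone
- yellow_pot: empty square yellow plastic pot, 65 x 65 x 70 mm, off to the right; leave it alone
Things that resemble listed ones, but are neither listed nor needed, are in the scene too. Of the things that look like the board, take the one that is farthest to the robot's right at the start.

How it is judged:
By the outcome, as a careful person would: the job done as asked, in the order asked, and still so for the second after the job is handed in, with the robot touching nothing.
It also fails if it takes over 38 s, if anything falls off the work surface, if the arm or the gripper's body presses on something with over 40 N, if the wrist force passes 120 N, or if a joint passes its speed limit or range.

## Working session

There is one attempt and no reset: what is moved stays moved. The work goes in short steps, Python scripts to look and compute and a tool call to move; the robot and the scene stay as the last step left them, time stands still between calls to the robot, and variables do not carry over. Pictures are saved under pics/ and viewed, about 8 in all and at most 12, crops included, and the job is handed in when it is done.

Besides the shell and the picture viewer there is one more tool, called in YAML: its name, and indented under it one key for each argument. apply_moves: Moves the arm, as the interface text tells. Its arguments: {"type":"object","properties":{"slide":{"type":"array","items":{"type":"array","items":{"type":"number"}}},"yaw":{"type":"array","items":{"type":"number"}},"fingers":{"type":"array","items":{"type":"number"}},"squeeze":{"type":"number"}},"required":["slide","yaw","fingers"]}

```bash
mkdir -p pics; ls; python3 - <<'E'
from cell import readout, vision, r
import cv2
o=readout.get_obs(); print(o)
for n in ["scene","top"]:
    cv2.imwrite(f"pics/{n}0.png",vision.camera(n)[:,:,::-1]); m=vision.camera_model(n); print(n,m["K"],m["extrinsics"])
print(vision.camera_model("wrist"), r.nose_length)
E
```

```text
pics
{'time': 0.0, 'joints': array([-1.21659151e+00,  3.51211367e-01,  1.65245018e+00,  6.54449189e-07,
        1.13912753e+00, -8.46152261e-02]), 'qd': array([7.24173446e-04, 2.61178595e-03, 1.85652699e-04, 2.99769632e-05,
       1.18918545e-03, 1.03905320e-03]), 'joint_torque': array([ 4.24850541e-04, -5.06100976e+01, -2.91402805e+01, -2.88892716e-05,
        4.66736019e-03, -8.42454938e-06]), 'tool_pos': array([ 0.23364516, -0.49774739,  0.40416201]), 'ee_rot': array([-0.69009789, -0.15432356,  0.69021116, -0.15348519]), 'ft_force': array([-0.81335398,  0.72180277,  0.09518328]), 'wrist_torque': array([ 0.05189335, -0.03183159, -0.00956453]), 'opening': 0.08535595070367862}
scene [[392.62413652   0.         278.01861303]
 [  0.         392.62413652 212.13618203]
 [  0.           0.           1.        ]] [[-0.82303292  0.3861139  -0.41657276  0.96063953]
 [ 0.56798172  0.55471766 -0.60801734  0.68729463]
 [-0.00368368 -0.737024   -0.67585653  0.82962588]
 [ 0.          0.          0.          1.        ]]
top [[508.38338946   0.         281.3909076 ]
 [  0.         508.38338946 212.20594928]
 [  0.           0.           1.        ]] [[ 0.02782479 -0.99550969  0.09047786  0.37290467]
 [-0.99951745 -0.02645765  0.01627478 -0.02031823]
 [-0.01380787 -0.09088704 -0.99576548  1.42564955]
 [ 0.          0.          0.          1.        ]]
{'K': array([[325.1922621 ,   0.        , 274.16924861],
       [  0.        , 325.1922621 , 216.0368284 ],
       [  0.        ,   0.        ,   1.        ]]), 'extrinsics': array([[ 4.25004176e-01, -8.64827973e-01, -2.67290157e-01,
         3.02573561e-01],
       [-9.05191152e-01, -4.06266312e-01, -1.24806498e-01,
        -4.65218558e-01],
       [-6.54835132e-04,  2.94991968e-01, -9.55499508e-01,
         3.73783785e-01],
       [ 0.00000000e+00,  0.00000000e+00,  0.00000000e+00,
         1.00000000e+00]])} 0.1734
```

View pics/top0.png

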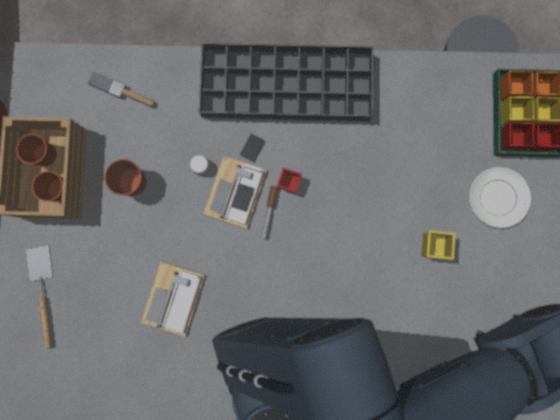

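View pics/scene0.png

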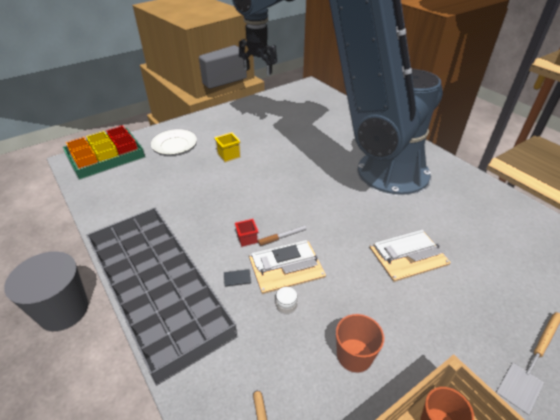

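Two things look like the board: one at top pixel (236,193), with a dark label on it, and one at (173,299), which is empty. Image right is the robot's right (-y), so the one at (236,193) fits. I'll confirm that in a crop and measure it.

```bash
cat > h.py <<'E'
import numpy as np, cv2
from scipy.spatial.transform import Rotation as R
def ray(m,px,wrist=False):
    K=m["K"];E=m["extrinsics"]
    a=np.array([(px[0]-K[0,2])/K[0,0],(px[1]-K[1,2])/K[1,1]])
    if wrist:
        t=np.hypot(*a); d=np.r_[a/t*np.sin(t),np.cos(t)]
    else: d=np.r_[a,1]
    return E[:3,3],E[:3,:3]@d
def onz(m,px,z,wrist=False):
    o,d=ray(m,px,wrist); return o+d*(z-o[2])/d[2]
def proj(m,P,wrist=False):
    E=m["extrinsics"];K=m["K"];p=E[:3,:3].T@(np.asarray(P)-E[:3,3])
    if wrist:
        t=np.arctan2(np.hypot(p[0],p[1]),p[2]); a=p[:2]/np.hypot(p[0],p[1])*t
    else: a=p[:2]/p[2]
    return np.array([K[0,0]*a[0]+K[0,2],K[1,1]*a[1]+K[1,2]])
E
python3 - <<'E'
from h import *
from cell import vision
im=cv2.imread("pics/top0.png"); m=vision.camera_model("top")
c=im[130:250,180:320]; cv2.imwrite("pics/topc.png",cv2.resize(c,None,fx=5,fy=5,interpolation=cv2.INTER_CUBIC))
hsv=cv2.cvtColor(im,cv2.COLOR_BGR2HSV)
w=cv2.inRange(hsv,(8,60,120),(25,200,255)); w[:150]=0;w[235:]=0;w[:,:195]=0;w[:,268:]=0
pts=cv2.findNonZero(w); rc=cv2.minAreaRect(pts); b=cv2.boxPoints(rc); print(rc,b)
for p in b: print(onz(m,p,.012))
E
```

```text
((234.90000915527344, 191.80001831054688), (45.22057342529297, 61.031959533691406), 18.434946060180664) [[203.80002 213.60002]
 [223.1     155.70003]
 [266.      170.00002]
 [246.70001 227.90001]]
[0.49166987 0.21969941 0.012     ]
[0.65724432 0.17191595 0.012     ]
[0.61945936 0.04942085 0.012     ]
[0.45487478 0.09823267 0.012     ]
```

View pics/topc.png

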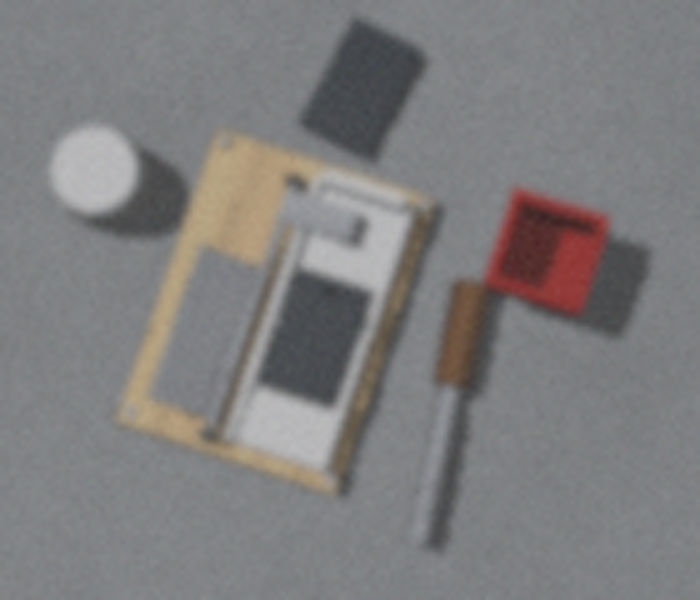

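The crop confirms it. The target has the slate on its bed, the thumb bar at crop (205,330), the nose arm at (330,220), and the spare label beyond its end stop. Next I'll compute the move above it.

```bash
cat >> h.py <<'E'
class Board:
    def __init__(s,o,a): s.o=np.array(o);s.a=a;c,q=np.cos(a),np.sin(a);s.M=np.array([[c,-q],[q,c]])
    def w(s,p): return np.r_[s.o+s.M@np.asarray(p[:2]),p[2]]
    def b(s,P): return np.r_[s.M.T@(np.asarray(P)[:2]-s.o),P[2]]
def plan(obs,target,yvec):
    "slide in tool axes to target TCP, yaw to bring tool y to +-yvec"
    Rm=R.from_quat(obs["ee_rot"]).as_matrix()
    d=Rm.T@(np.asarray(target)-obs["tool_pos"])
    out=[]
    for s in (1,-1):
        v=Rm.T@np.r_[s*np.asarray(yvec),0]; out.append(np.arctan2(v[2],v[1]))
    return d.round(4),np.round(out,4),Rm.round(3)
E
python3 - <<'E'
from h import *
from cell import readout
a=np.arctan2(-.0481,.1651); B0=Board([0,0],a)
o=np.array([.5558,.1348])-B0.M@np.array([-.014,.027]); B=Board(o,a); print(o,a)
ob=readout.get_obs(); t=B.w([-.06,.034,.40]); print(t,plan(ob,t,B.M[:,1]))
E
```

```text
[0.56168902 0.10496178] -0.28349172034545506
[0.51359408 0.15438724 0.4       ] (array([ 0.0047, -0.4714, -0.5305]), array([-2.4193,  0.7223]), array([[-0.   ,  0.425, -0.905],
       [ 0.001, -0.905, -0.425],
       [-1.   , -0.001, -0.   ]]))
```

apply_moves:
  slide:
    - [0,-0.04,-0.044]
    - [0,-0.04,-0.044]
    - [0,-0.04,-0.044]
    - [0,-0.04,-0.044]
    - [0,-0.04,-0.044]
    - [0,-0.04,-0.044]
    - [0,-0.04,-0.044]
    - [0,-0.04,-0.044]
    - [0,-0.04,-0.044]
    - [0,-0.04,-0.044]
    - [0,-0.04,-0.044]
    - [0,-0.03,-0.044]
  yaw: [0,0,0,0,0,0,0,0,0,0,0,0]
  fingers: [0.6,0.6,0.6,0.6,0.6,0.6,0.6,0.6,0.6,0.6,0.6,0.6]

```text
time: 1.6
tool_pos: [0.5182, 0.1706, 0.4036]
ee_rot: [0.691, 0.153, -0.69, 0.152]
ft_force: [0.8, -1.3, 0.5]
opening: 0.0514
```

apply_moves:
  slide:
    - [0,0,0]
    - [0,0,0]
    - [0,0,0]
    - [0,0,0]
    - [0,0,0]
    - [0,0,0]
    - [0,0,0]
    - [0,0,0]
    - [0,0,0]
    - [0,0,0]
    - [0,0,0]
    - [0,0,0]
  yaw: [-0.18,-0.18,-0.18,-0.18,-0.18,-0.18,-0.18,-0.18,-0.18,-0.18,-0.18,-0.18]
  fingers: [0.6,0.6,0.6,0.6,0.6,0.6,0.6,0.6,0.6,0.6,0.6,0.6]

```text
time: 3.1
tool_pos: [0.5182, 0.1744, 0.3987]
ee_rot: [0.165, 0.69, -0.167, 0.684]
ft_force: [-0.3, 0.3, 0.5]
opening: 0.0513
```

```bash
python3 - <<'E'
from h import *
from cell import readout
B=Board([.5617,.1050],-.2835)
ob=readout.get_obs(); t=B.w([-.09,.034,.32]); print(ob["time"],ob["tool_pos"],ob["joints"],ob["opening"]);print(t,plan(ob,t,B.M[:,1]))
E
```

```text
3.1 [0.51822821 0.17438181 0.39865835] [ 0.23918136  0.35275659  1.66475845  0.00175531  1.13307595 -0.85902206] 0.051267309845730843
[0.48480299 0.16281739 0.32      ] (array([ 0.079 , -0.0252, -0.0239]), array([-0.1899,  2.9517]), array([[-0.009,  0.456,  0.89 ],
       [-0.001,  0.89 , -0.456],
       [-1.   , -0.005, -0.008]]))
```

apply_moves:
  slide:
    - [0.04,-0.012,-0.012]
    - [0.039,-0.012,-0.012]
    - [0,0,0]
  yaw: [-0.1,-0.09,0]
  fingers: [0.6,0.6,0.6]

```text
time: 3.48
tool_pos: [0.4851, 0.162, 0.3181]
ee_rot: [0.097, 0.704, -0.098, 0.697]
ft_force: [0.1, 0.5, 0.7]
opening: 0.0513
```

```bash
python3 - <<'E'
from h import *
from cell import readout,vision
import pickle
ob=readout.get_obs(); m=vision.camera_model("wrist"); im=vision.camera("wrist")[:,:,::-1]
pickle.dump((ob,m),open("w1.pkl","wb")); cv2.imwrite("pics/w1.png",im); print(ob["tool_pos"],ob["opening"])
cv2.imwrite("pics/w1b.png",cv2.resize(im,(800,600),interpolation=cv2.INTER_CUBIC))
E
```

```text
[0.48509698 0.16202069 0.31811087] 0.05133155586905356
```

View pics/w1b.png

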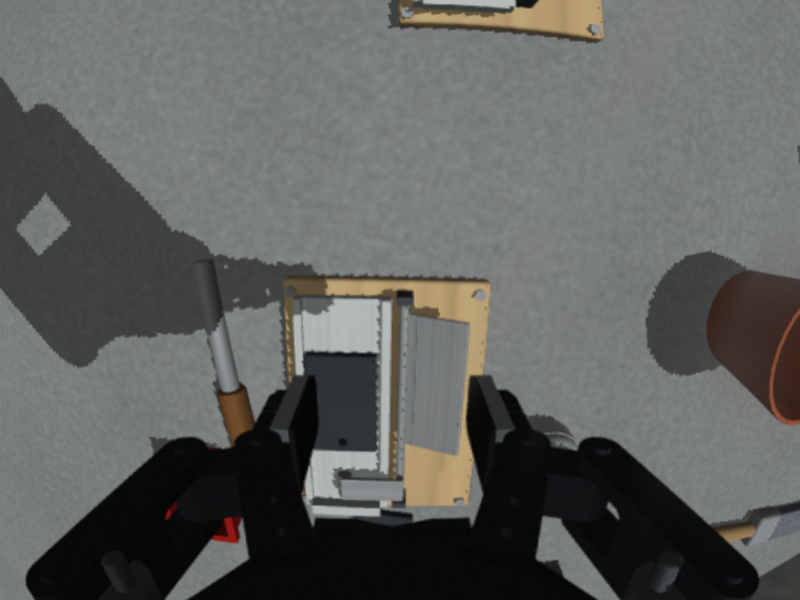

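The wrist view shows base corners at (285,279), (490,281) and (470,508), the label's rear edge at row 353 (columns 304–378), the thumb bar spanning (410,315) to (468,325) at its near end, and the fingertips at about (303,378) and (480,378).

```bash
python3 - <<'E'
from h import *
import pickle
ob,m=pickle.load(open("w1.pkl","rb"))
f=lambda p,z: onz(m,np.array(p)*.7,z,True)
A,C,D=f((284.5,279),.012),f((490,281),.012),f((470,508),.012)
v=C-A; a1=np.arctan2(v[1],v[0])-np.pi/2; u=D-C; a2=np.arctan2(u[1],u[0]); print("len",np.hypot(*v[:2]),np.hypot(*u[:2]),a1,a2)
a=(a1+a2)/2; M=Board([0,0],a).M
os=[A[:2]-M@[-.102,-.038],C[:2]-M@[-.102,.092],D[:2]-M@[.074,.092]]; print(os); B=Board(np.mean(os,0),a)
print("board",B.o,a); pickle.dump(B,open("B.pkl","wb"))
for n,p,z in [("lab",(304,353),.028),("lab",(378,354),.028),("labF",(378,451),.028),("bed",(296,297),.02),("barRin",(411,315),.028),("barRout",(468,325),.042),("barFout",(457,454),.042),("noseL",(341,482),.03)]: print(n,B.b(f(p,z)))
Rm=R.from_quat(ob["ee_rot"]).as_matrix()
print("tipL",B.b(f((303,378),.1455)),"tipR",B.b(f((480,378),.1455)),"tcp",B.b(ob["tool_pos"]),"yerr",plan(ob,ob["tool_pos"],B.M[:,1])[1],Rm.round(3))
# predicted tips in image (z=tcp-.173, y=+-(opening/2)) 
for zz in (.173,.168,.163):
  for s in(-1,1):
    for tz in (-.011,.011): print(zz,s,tz,proj(m,ob["tool_pos"]+Rm@[zz,s*.0257,tz],True)/.7)
E
```

```text
len 0.12750853363189524 0.17930708624207028 -0.285288084564286 -0.2764418976717436
[array([0.56450161, 0.10899661]), array([0.56435255, 0.10644524]), array([0.5677482 , 0.10629106])]
board [0.56553412 0.1072443 ] -0.2808649911180148
lab [-0.06078466 -0.02337853  0.028     ]
lab [-0.06077005  0.02200673  0.028     ]
labF [0.00977563 0.02151586 0.028     ]
bed [-0.09408002 -0.0280495   0.02      ]
barRin [-0.08562387  0.04150362  0.028     ]
barRout [-0.08427358  0.07328114  0.042     ]
barFout [0.0029159  0.07234066 0.042     ]
noseL [ 0.03564231 -0.00435575  0.03      ]
tipL [-9.95798347e-02  4.40658276e-05  1.45500000e-01] tipR [-0.09999597  0.06074506  0.1455    ] tcp [-0.09246859  0.03033392  0.31811087] yerr [ 0.005  -3.1366] [[-0.009  0.272  0.962]
 [-0.001  0.962 -0.272]
 [-1.    -0.003 -0.009]]
0.173 -1 -0.011 [313.69228952 364.00861265]
0.173 -1 0.011 [317.83936864 419.8544284 ]
0.173 1 -0.011 [465.64234434 364.11675801]
0.173 1 0.011 [461.67753618 420.00689679]
0.168 -1 -0.011 [311.34341825 370.15941916]
0.168 -1 0.011 [315.82263377 427.11918434]
0.168 1 -0.011 [467.86122014 370.27950971]
0.168 1 0.011 [463.58007953 427.2857745 ]
0.163 -1 -0.011 [308.86122325 376.68111549]
0.163 -1 0.011 [313.70789442 434.76648373]
0.163 1 -0.011 [470.2064162  376.81482081]
0.163 1 0.011 [465.57527332 434.9488375 ]
```

```bash
cat > st.py <<'E'
from h import *
from cell import readout
import pickle,sys
B=pickle.load(open("B.pkl","rb")); ob=readout.get_obs()
x,y,z=map(float,sys.argv[1:4]); d,yw,Rm=plan(ob,B.w([x,y,z]),B.M[:,1])
print("t",round(ob["time"],2),"tcp board",B.b(ob["tool_pos"]).round(4),"slide",d,"yaw",yw,"F board",(B.M.T@ob["ft_force"][:2]).round(1),ob["ft_force"][2].round(1),"op",ob["opening"].round(4))
E
python3 st.py -.0755 .036 .22
```

```text
Traceback (most recent call last):
  File "st.py", line 6, in <module>
    print("t",round(ob["time"],2),"tcp board",B.b(ob["tool_pos"]).round(4),"slide",d,"yaw",yw,"F board",(B.M.T@ob["ft_force"][:2]).round(1),ob["ft_force"][2].round(1),"op",ob["opening"].round(4))
                                                                                                                                                                            ^^^^^^^^^^^^^^^^^^^
AttributeError: 'float' object has no attribute 'round'
```

```bash
sed -i 's/,"op",ob\["opening"\].round(4)/,"op",round(ob["opening"],4)/; s/ob\["ft_force"\]\[2\].round(1)/round(ob["ft_force"][2],1)/' st.py
python3 st.py -.0755 .036 .22
```

```text
t 3.52 tcp board [-0.0915  0.0309  0.3198] slide [0.0997 0.0051 0.0166] yaw [ 0.0038 -3.1378] F board [ 0.2 -0.2] -0.2 op 0.0513
```

apply_moves:
  slide:
    - [0.034,0.002,0.006]
    - [0.034,0.002,0.006]
    - [0.032,0.001,0.005]
    - [0,0,0]
  yaw: [0.004,0,0,0]
  fingers: [0.6,0.6,0.6,0.6]

```text
time: 4.03
tool_pos: [0.5098, 0.1642, 0.2247]
ee_rot: [0.104, 0.697, -0.101, 0.702]
ft_force: [-0.1, -0.3, 1.2]
opening: 0.0511
```

```bash
python3 st.py -.0755 .036 .195; python3 - <<'E'
from h import *
from cell import readout,vision
import pickle
ob=readout.get_obs(); m=vision.camera_model("wrist"); im=vision.camera("wrist")[:,:,::-1]
pickle.dump((ob,m),open("w2.pkl","wb")); c=im[120:420,150:450]; cv2.imwrite("pics/w2.png",cv2.resize(c,(600,600),interpolation=cv2.INTER_CUBIC))
E
```

```text
t 4.03 tcp board [-0.0694  0.0393  0.2247] slide [ 0.0297 -0.0035 -0.0063] yaw [-0.0089  3.1327] F board [-0.  -0.3] 1.2 op 0.0511
```

View pics/w2.png

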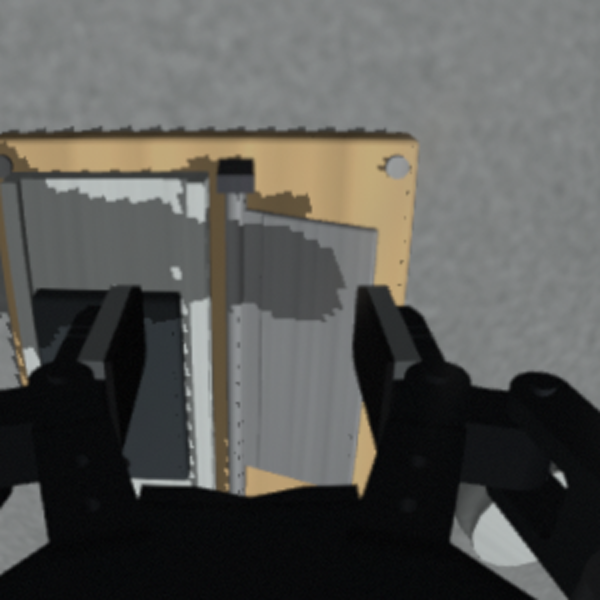

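The wrist view shows the pads directly above the channel and the bar: inner faces at crop (143,290) and (357,290), and the label's rear edge at row 291. I'll shift back and then come down gently.

apply_moves:
  slide:
    - [0,-0.0035,-0.0075]
    - [0.012,0,0]
    - [0.005,0,0]
    - [0.005,0,0]
    - [0.004,0,0]
    - [0.003,0,0]
  yaw: [-0.008,0,0,0,0,0]
  fingers: [0.6,0.6,0.6,0.6,0.6,0.6]

```text
time: 4.82
tool_pos: [0.5033, 0.164, 0.2002]
ee_rot: [0.103, 0.694, -0.096, 0.706]
ft_force: [-0.7, 2.0, 4.3]
opening: 0.0511
```

```bash
python3 st.py -.0765 .036 .19
```

```text
t 4.83 tcp board [-0.0755  0.0373  0.2002] slide [ 0.0102 -0.0014 -0.0011] yaw [-1.4000e-03  3.1402e+00] F board [-1.3  1.8] 4.3 op 0.0511
```

apply_moves:
  slide:
    - [0.004,-0.001,-0.001]
    - [0.003,0,0]
    - [0.002,0,0]
  yaw: [0,0,0]
  fingers: [0.6,0.6,0.6]

```text
time: 5.2
tool_pos: [0.5026, 0.1636, 0.1911]
ee_rot: [0.103, 0.694, -0.096, 0.707]
ft_force: [-1.0, 0.8, 6.9]
opening: 0.0513
```

```bash
python3 st.py -.0765 .036 .187; python3 - <<'E'
from h import *
from cell import readout,vision
import pickle
ob=readout.get_obs(); m=vision.camera_model("wrist"); im=vision.camera("wrist")[:,:,::-1]
pickle.dump((ob,m),open("w3.pkl","wb")); c=im[120:420,150:450]; cv2.imwrite("pics/w3.png",cv2.resize(c,(600,600),interpolation=cv2.INTER_CUBIC))
E
```

```text
t 5.2 tcp board [-0.0761  0.0367  0.1911] slide [ 0.0041 -0.0008 -0.0005] yaw [-1.5000e-03  3.1401e+00] F board [-1.2  0.4] 6.9 op 0.0513
```

View pics/w3.png

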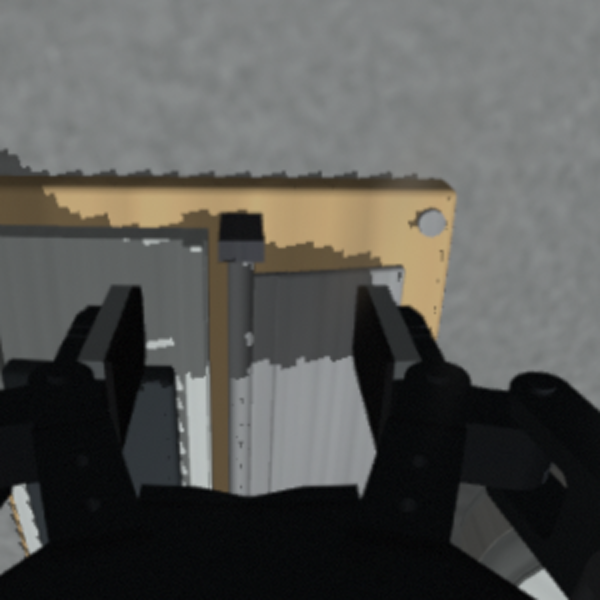

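```bash
python3 - <<'E'
from h import *
import pickle
B=pickle.load(open("B.pkl","rb"))
ob,m=pickle.load(open("w3.pkl","rb"))
f=lambda p,z: B.b(onz(m,np.array(p)/2+[150,120],z,True)).round(4)
for n,p,z in [("labrear",(155,367),.028),("tipL",(125,286),.025),("tipLin",(143,288),.025),("tipRin",(357,288),.025),("corner",(453,187),.012),("bedrear",(208,230),.020),("barin",(255,273),.0255),("barout",(403,267),.0255)]: print(n,f(p,z))
E
```

```text
labrear [-0.063   0.0169  0.028 ]
tipL [-0.0834  0.0108  0.025 ]
tipLin [-0.0829  0.015   0.025 ]
tipRin [-0.0826  0.0648  0.025 ]
corner [-0.103   0.0902  0.012 ]
bedrear [-0.0954  0.0302  0.02  ]
barin [-0.087   0.041   0.0255]
barout [-0.0879  0.0753  0.0255]
```

The bar is now about level at 7 N, and the push finger is just behind the label. I'll shift 4 mm toward the channel's centre, go 2 mm lower, and then start pushing.

apply_moves:
  slide:
    - [0,-0.002,-0.003]
    - [0.001,-0.002,0]
    - [0.001,0,0]
    - [0,0,0]
  yaw: [0,0,0,0]
  fingers: [0.6,0.6,0.6,0.6]

```text
time: 5.75
tool_pos: [0.4998, 0.1612, 0.1908]
ee_rot: [0.104, 0.692, -0.095, 0.708]
ft_force: [-2.7, 1.1, 7.4]
opening: 0.0509
```

```bash
python3 st.py -.05 .0325 .189
```

```text
t 5.75 tcp board [-0.0781  0.0336  0.1908] slide [ 0.0024 -0.0011  0.0281] yaw [-2.0000e-03  3.1396e+00] F board [-2.9  0.3] 7.4 op 0.0509
```

apply_moves:
  slide:
    - [0.003,0,0]
    - [0.002,0,0.004]
    - [0.001,0,0.005]
    - [0.001,0,0.005]
    - [0.001,0,0.005]
  yaw: [0,0,0,0,0]
  fingers: [0.6,0.6,0.6,0.6,0.6]

```text
time: 6.38
tool_pos: [0.5128, 0.1581, 0.1903]
ee_rot: [0.103, 0.699, -0.097, 0.701]
ft_force: [-16.9, 6.8, 28.8]
opening: 0.0513
```

```bash
python3 st.py -.0165 .0325 .188; python3 - <<'E'
from h import *
from cell import readout,vision
import pickle
ob=readout.get_obs(); m=vision.camera_model("wrist"); im=vision.camera("wrist")[:,:,::-1]
pickle.dump((ob,m),open("w4.pkl","wb")); c=im[120:420,150:450]; cv2.imwrite("pics/w4.png",cv2.resize(c,(600,600),interpolation=cv2.INTER_CUBIC))
E
```

```text
t 6.38 tcp board [-0.0648  0.0342  0.1903] slide [ 0.0023 -0.0016  0.0483] yaw [-3.1000e-03  3.1385e+00] F board [-18.1   1.8] 28.8 op 0.0513
```

View pics/w4.png

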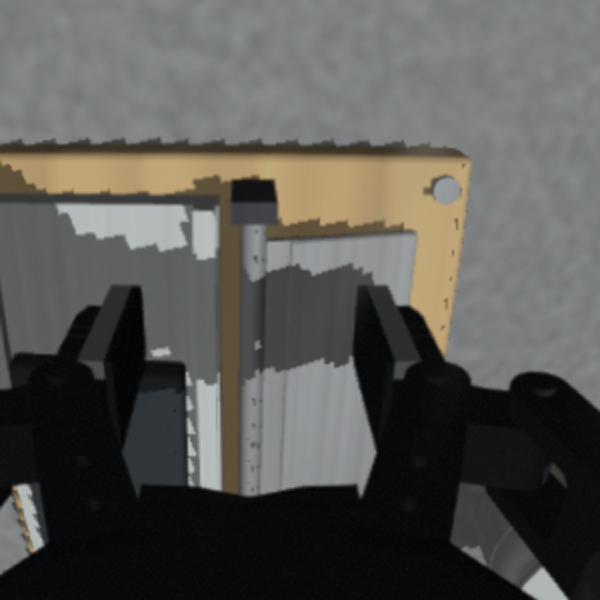

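Fz has risen to 29 N, so the push finger is probably dragging on the bed (or on the label). I'll lift about 2 mm and read the force.

apply_moves:
  slide:
    - [-0.0015,0,0]
    - [0,0,0]
  yaw: [0,0]
  fingers: [0.6,0.6]

```text
time: 6.68
tool_pos: [0.513, 0.1582, 0.1924]
ee_rot: [0.104, 0.699, -0.097, 0.701]
ft_force: [-0.4, -0.1, 7.4]
opening: 0.0511
```

```bash
python3 st.py -.0165 .0325 .188;  python3 - <<'E'
from h import *
import pickle
B=pickle.load(open("B.pkl","rb"))
ob,m=pickle.load(open("w4.pkl","rb"))
f=lambda p,z: B.b(onz(m,np.array(p)/2+[150,120],z,True)).round(4)
for n,p,z in [("labrear",(160,362),.028),("tipLin",(143,288),.022),("tipRin",(357,288),.022),("corner",(468,158),.012),("bedrear",(218,198),.020),("barin",(268,240),.0255),("barout",(415,233),.0255),("barout",(415,233),.0205)]: print(n,f(p,z))
E
```

```text
t 6.67 tcp board [-0.0646  0.0344  0.1924] slide [ 0.0045 -0.0018  0.0481] yaw [-3.1000e-03  3.1385e+00] F board [-0.3 -0.2] 7.4 op 0.0511
labrear [-0.0563  0.0155  0.028 ]
tipLin [-0.0731  0.0118  0.022 ]
tipRin [-0.0727  0.0624  0.022 ]
corner [-0.1019  0.0905  0.012 ]
bedrear [-0.0947  0.0299  0.02  ]
barin [-0.0866  0.041   0.0255]
barout [-0.0878  0.0744  0.0255]
barout [-0.0859  0.0758  0.0205]
```

Confirmed: free of the bed, only the bar's 7.4 N remains. I'll push on at this height.

apply_moves:
  slide:
    - [0,-0.001,0.005]
    - [0,0,0.006]
    - [0,0,0.006]
    - [0,0,0.006]
  yaw: [0,0,0,0]
  fingers: [0.6,0.6,0.6,0.6]

```text
time: 7.18
tool_pos: [0.5325, 0.1511, 0.1917]
ee_rot: [0.103, 0.702, -0.097, 0.698]
ft_force: [-5.2, 3.3, 8.2]
opening: 0.0512
```

```bash
python3 st.py -.0165 .0325 .192; python3 - <<'E'
from h import *
from cell import readout,vision
import pickle
ob=readout.get_obs(); m=vision.camera_model("wrist"); im=vision.camera("wrist")[:,:,::-1]
pickle.dump((ob,m),open("w5.pkl","wb")); c=im[120:420,150:450]; w=cv2.resize(c,(400,400),interpolation=cv2.INTER_CUBIC)
t=vision.camera("scene")[:,:,::-1][220:310,225:345]; cv2.imwrite("pics/w5.png",np.hstack([w,cv2.resize(t,(400,300),interpolation=cv2.INTER_CUBIC)[:,:],][:1])); cv2.imwrite("pics/s5.png",cv2.resize(t,(800,600),interpolation=cv2.INTER_CUBIC))
E
```

```text
t 7.17 tcp board [-0.0439  0.033   0.1917] slide [-0.0005 -0.0004  0.0274] yaw [-2.1000e-03  3.1395e+00] F board [-5.9  1.7] 8.2 op 0.0512
```

View pics/s5.png

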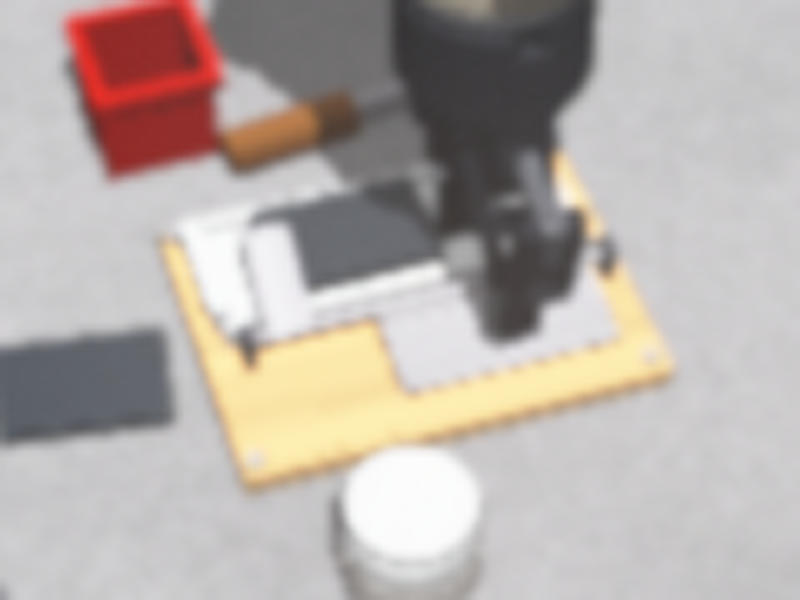

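The scene crop shows the label sliding under the raised nose arm (crop 270,260), with the bar pressed and the rest of the bench undisturbed. I'll keep pushing and slow down near the stop.

apply_moves:
  slide:
    - [-0.0005,0,0.006]
    - [0,0,0.006]
    - [0,0,0.005]
    - [0,0,0.003]
  yaw: [0,0,0,0]
  fingers: [0.6,0.6,0.6,0.6]

```text
time: 7.78
tool_pos: [0.5498, 0.1458, 0.1912]
ee_rot: [0.102, 0.706, -0.097, 0.695]
ft_force: [-6.0, 2.9, 8.5]
opening: 0.0515
```

```bash
python3 st.py -.0165 .0325 .192
```

```text
t 7.78 tcp board [-0.0259  0.0327  0.1912] slide [-0.001  -0.0002  0.0093] yaw [-1.3000e-03  3.1403e+00] F board [-6.6  1.1] 8.5 op 0.0515
```

apply_moves:
  slide:
    - [-0.001,0,0.003]
    - [0,0,0.003]
    - [0,0,0.002]
  yaw: [0,0,0]
  fingers: [0.6,0.6,0.6]

```text
time: 8.15
tool_pos: [0.5557, 0.144, 0.1915]
ee_rot: [0.101, 0.708, -0.097, 0.692]
ft_force: [-3.8, 3.0, 8.8]
opening: 0.0513
```

```bash
python3 st.py -.0165 .0325 .192
```

```text
t 8.15 tcp board [-0.0196  0.0326  0.1915] slide [-0.0006 -0.0001  0.0031] yaw [-7.0000e-04  3.1408e+00] F board [-4.5  1.8] 8.8 op 0.0513
```

apply_moves:
  slide:
    - [-0.0005,0,0.003]
    - [0,0,0.002]
  yaw: [0,0]
  fingers: [0.6,0.6]

```text
time: 8.4
tool_pos: [0.558, 0.1436, 0.1912]
ee_rot: [0.101, 0.712, -0.098, 0.688]
ft_force: [-10.4, 6.2, 13.5]
opening: 0.0513
```

apply_moves:
  slide:
    - [0,0,0.002]
  yaw: [0]
  fingers: [0.6]

```text
time: 8.52
tool_pos: [0.5588, 0.1435, 0.191]
ee_rot: [0.101, 0.713, -0.098, 0.687]
ft_force: [-11.6, 5.3, 15.1]
opening: 0.0512
```

```bash
python3 st.py -.0165 .0325 .192; python3 - <<'E'
from h import *
from cell import readout,vision
t=vision.camera("scene")[:,:,::-1][220:310,225:345]; cv2.imwrite("pics/s6.png",cv2.resize(t,(800,600),interpolation=cv2.INTER_CUBIC))
E
```

```text
t 8.53 tcp board [-0.0166  0.033   0.191 ] slide [-0.001  -0.0005  0.    ] yaw [-2.0000e-03  3.1396e+00] F board [-12.6   1.8] 15.1 op 0.0512
```

```bash
python3 - <<'E'
from h import *
from cell import readout
import pickle
B=pickle.load(open("B.pkl","rb"));ob=readout.get_obs()
for o in [pickle.load(open(f"w{k}.pkl","rb"))[0] for k in (3,4,5)]+[ob]:
  Rm=R.from_quat(o["ee_rot"]).as_matrix(); print(Rm[:,0].round(4),"tip",B.b(o["tool_pos"]+Rm@[.17,0,0]).round(4),"front edge",B.b(o["tool_pos"]+Rm@[.17,0,.011]).round(4))
print(ob["joints"])
E
```

```text
[ 0.0195  0.007  -0.9998] tip [-0.0732  0.0388  0.0212] front edge [-0.0622  0.0388  0.0214]
[ 0.0041  0.009  -1.    ] tip [-0.0645  0.0359  0.0203] front edge [-0.0535  0.0359  0.0203]
[-0.0052  0.0088 -0.9999] tip [-0.0452  0.0342  0.0217] front edge [-0.0342  0.0342  0.0216]
[-0.037   0.0098 -0.9993] tip [-0.023   0.0328  0.0212] front edge [-0.012   0.0328  0.0208]
[ 0.1681247   0.6957577   1.70398143  0.02262759  0.7767997  -1.1360402 ]
```

View pics/s6.png

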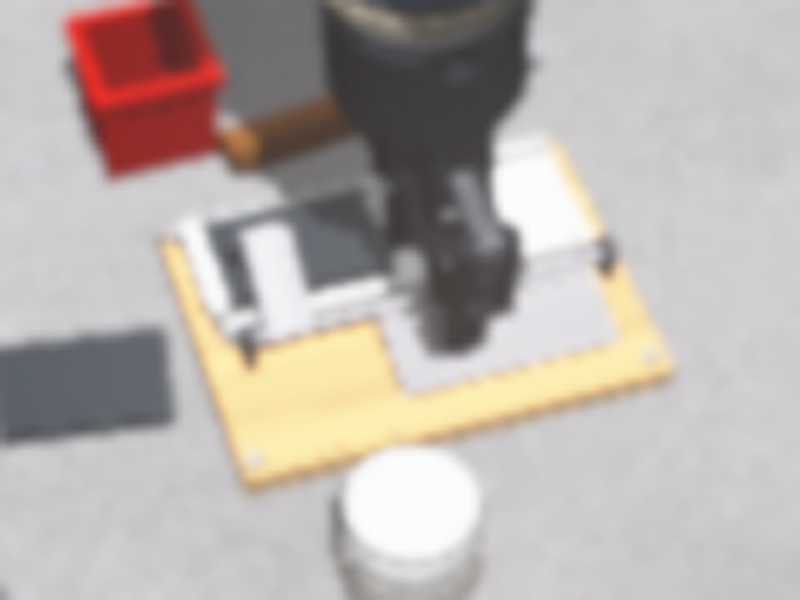

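The scene crop shows the label's leading edge next to the white stop (crop 210,250). I'll lift 1 mm to clear the bed, then push again so that the stop's own reaction shows.

apply_moves:
  slide:
    - [-0.0015,0,0]
    - [0,0,0.001]
  yaw: [0,0]
  fingers: [0.6,0.6]

```text
time: 8.82
tool_pos: [0.5591, 0.1436, 0.1927]
ee_rot: [0.102, 0.714, -0.098, 0.686]
ft_force: [-4.3, 3.3, 6.7]
opening: 0.0511
```

apply_moves:
  slide:
    - [-0.0002,0,0.003]
  yaw: [0]
  fingers: [0.6]

```text
time: 8.95
tool_pos: [0.5604, 0.1432, 0.192]
ee_rot: [0.102, 0.716, -0.099, 0.683]
ft_force: [-13.3, 9.4, 7.5]
opening: 0.0515
```

apply_moves:
  slide:
    - [-0.0005,0,0.003]
  yaw: [0]
  fingers: [0.6]

```text
time: 9.07
tool_pos: [0.5615, 0.1431, 0.1916]
ee_rot: [0.102, 0.719, -0.099, 0.681]
ft_force: [-12.4, 9.7, 8.3]
opening: 0.0512
```

```bash
cat > tip.py <<'E'
from h import *
from cell import readout
import pickle
B=pickle.load(open("B.pkl","rb"));o=readout.get_obs()
Rm=R.from_quat(o["ee_rot"]).as_matrix(); print(o["time"],Rm[:,0].round(4),"front edge",B.b(o["tool_pos"]+Rm@[.17,0,.011]).round(4),(B.M.T@o["ft_force"][:2]).round(1),o["ft_force"][2])
E
python3 tip.py
```

```text
9.075 [-0.0525  0.0118 -0.9986] front edge [-0.0119  0.0327  0.0212] [-14.6   5.8] 8.277157760038298
```

The fingertip's front edge is stuck at -11.9 mm while Fx rises with Fz normal, so the label is hard against the stop. I'll check by picture before letting go.

```bash
python3 - <<'E'
from h import *
from cell import readout,vision
import pickle
B=pickle.load(open("B.pkl","rb"))
s=vision.camera("scene")[:,:,::-1]; ms=vision.camera_model("scene")
a=s[240:285,245:295]; A=cv2.resize(a,(400,360),interpolation=cv2.INTER_CUBIC)
w=vision.camera("wrist")[:,:,::-1]; m=vision.camera_model("wrist"); pickle.dump(m,open("w7.pkl","wb")); cv2.imwrite("pics/w7raw.png",w)
W=cv2.resize(w[240:420,180:380],(400,360),interpolation=cv2.INTER_CUBIC)
cv2.imwrite("pics/c7.png",np.hstack([A,W]))
for n,P in [("stop top mid",[.06,0,.03]),("lab FL",[.06,.022,.028]),("lab FR",[.06,-.022,.028]),("lab RL",[-.01,.022,.028])]:
  p=proj(ms,B.w(P)); q=proj(m,B.w(P),True); print(n,"A",((p-[245,240])*8).round(),"W",((q-[180,240])*2).round()+[400,0])
E
python3 st.py -.0165 .0325 .192
```

```text
stop top mid A [ 89. 162.] W [476. 333.]
lab FL A [108. 215.] W [551. 332.]
lab FR A [ 71. 119.] W [406. 323.]
lab RL A [310. 163.] W [541. 135.]
t 9.18 tcp board [-0.0138  0.0333  0.1915] slide [-0.0003 -0.0008 -0.0027] yaw [-0.0042  3.1374] F board [-13.5   5.5] 8.5 op 0.0515
```

View pics/c7.png

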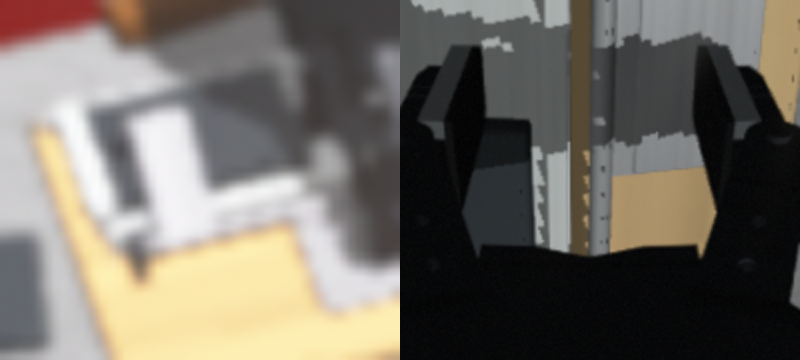

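```bash
python3 - <<'E'
from h import *
import pickle
B=pickle.load(open("B.pkl","rb"));m=pickle.load(open("w7.pkl","rb"))
im=cv2.imread("pics/w7raw.png"); g=cv2.cvtColor(im,cv2.COLOR_BGR2GRAY)
print(g[290:320,232:242].mean(1).round(0))
f=lambda p,z: B.b(onz(m,(np.array(p)-[400,0])/2+[180,240],z,True)).round(4)
print(f((520,135),.028),f((520,120),.02),"bar end(+5)",f((640,173),.0235),f((620,175),.0245))
E
```

```text
[88. 88. 88. 88. 88. 88. 88. 88. 80. 48. 18. 12. 12. 12. 13. 15. 18. 21.
 23. 24. 24. 24. 24. 24. 24. 24. 24. 24. 24. 24.]
[-0.01    0.0169  0.028 ] [-0.0098  0.0161  0.02  ] bar end(+5) [0.0041 0.0466 0.0235] [0.0039 0.0414 0.0245]
```

The label's rear edge, by two independent readings (top and bottom edges), is at -10.0 and -9.8 mm, and home is -10. I'll back off a few millimetres with the bar still down, then lift away.

apply_moves:
  slide:
    - [0,0,-0.003]
    - [0,0,-0.003]
    - [-0.01,0,-0.001]
    - [-0.02,0,-0.001]
    - [-0.04,0,-0.002]
    - [-0.05,0,0]
    - [-0.05,0,0]
    - [0,0,-0.04]
    - [0,0,-0.05]
    - [0,0,-0.05]
    - [0,0,0]
  yaw: [0,0,0,0,0,0,0,0,0,0,0]
  fingers: [0.6,0.6,0.6,0.6,0.6,0.6,0.6,0.6,0.6,0.6,0.6]

```text
time: 10.55
tool_pos: [0.4208, 0.1827, 0.3812]
ee_rot: [0.102, 0.718, -0.099, 0.681]
ft_force: [0.4, -0.5, -0.5]
opening: 0.0514
```

```bash
python3 st.py -.1 .03 .4; python3 - <<'E'
from h import *
from cell import readout,vision
import pickle
B=pickle.load(open("B.pkl","rb"))
s=vision.camera("scene")[:,:,::-1]
w=vision.camera("wrist")[:,:,::-1]; m=vision.camera_model("wrist"); pickle.dump(m,open("w8.pkl","wb")); cv2.imwrite("pics/w8raw.png",w)
q=proj(m,B.w([0,.03,.02]),True); x,y=int(max(0,min(q[0]-80,400))),int(max(0,min(q[1]-90,240))); print(q,x,y)
A=cv2.resize(s[225:315,225:325],(400,360),interpolation=cv2.INTER_CUBIC); W=cv2.resize(w[y:y+180,x:x+160],(400,450),interpolation=cv2.INTER_CUBIC)
cv2.imwrite("pics/c8.png",np.hstack([cv2.copyMakeBorder(A,0,90,0,0,0),W]))
E
```

```text
t 10.55 tcp board [-0.16    0.0324  0.3812] slide [-0.0219 -0.0022  0.0589] yaw [-0.005   3.1366] F board [ 0.5 -0.3] -0.5 op 0.0514
[273.24591997 333.55102114] 193 240
```

View pics/c8.png

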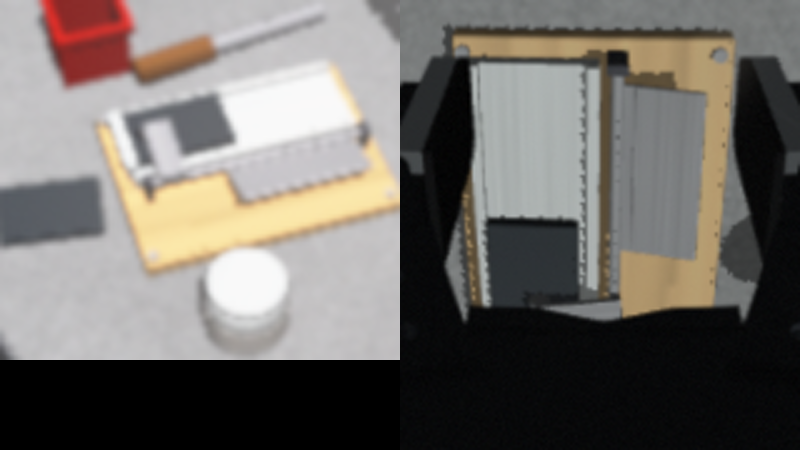

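```bash
python3 - <<'E'
from h import *
from cell import readout,r
import pickle
B=pickle.load(open("B.pkl","rb"));m=pickle.load(open("w8.pkl","rb"))
f=lambda p,z: B.b(onz(m,(np.array(p)-[400,0])/2.5+[193,240],z,True)).round(4)
print("rear",f((489,224),.028),f((576,226),.028),"bottom",f((489,218),.02),"bar in end",f((622,250),.03),"bed rear(-92)",f((480,63),.02))
print(readout.get_obs()["ft_force"]); r.hand_in()
E
```

```text
rear [-0.0105 -0.0235  0.028 ] [-0.0102  0.0184  0.028 ] bottom [-0.0087 -0.0246  0.02  ] bar in end [0.0028 0.0404 0.03  ] bed rear(-92) [-0.0922 -0.0235  0.02  ]
[-0.06994235  0.25008463  0.28380817]
the job is handed in; nothing more can be done
```

The label is loaded against the end stop, the clip has closed on it, and the job is handed in at about 10.7 s. One fingertip held the thumb bar slightly past level (7–8.5 N) while the other pushed the label flat along the bed under the raised nose. At the stop I backed off about 6 mm with the bar still down, then lifted away.

**Last checks**
- **At the stop, before release:** the fingertip stayed at x ≈ -12 mm while the push force held at 13–15 N. The wrist camera put the label's rear edge at -10.0 mm (home is -10).
- **After release:** the rear edge read -10.2 to -10.5 mm from its top edge and -8.7 mm from its bottom edge, which agree within the 2 mm calibration. The bar had sprung up with the nose over the label. The pot, dibber, tin and spare label looked unmoved, and the tool force was close to zero.

**What went less cleanly**
- Early in the push the fingertip rubbed on the bed, with a vertical force of about 29 N, until I raised it about 2 mm. It grazed the bed again near the stop, at about 15 N.
- The tool tilted about 3° against the stop.
- My first reading of the label's start was about 2 mm outside the stated range. I think I had measured the label's lower edge as its upper one.
- I did not measure the closed clip's angle; I only saw in the images that it had shut.

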